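Release and push out the battery slide of a bench power pack with a pin punch

ROBOT

A 6-joint arm with a two-finger parallel gripper is mounted at the origin on the work surface. World frame = base frame: x ahead of the robot, y to its left, z up, the work surface at z = 0. Lengths are in m, angles in rad, forces in N, time in s.
With the tool pointing down it reaches from about 0.4 to 0.825 m from the base axis. Payload 7 kg.
Tool frame: the origin (TCP) lies at the very end of the fingers, on their centre line; the grasp point (between the pads) lies 19 mm behind it; z points along the fingers, y is the line along which they close (so a half turn about z gives the same grasp; the last joint's range is limited). The gripper opens to 88 mm and grips with 3 to 60 N. Pads are 19 mm wide; open, the fingers measure 130 mm over their backs; the gripper's body (78 mm by 193 mm) begins 47 mm behind the grasp point.
Start: joints at [1.586, 0.359, 0.012, 0, -1.224, -0.288], TCP at [0.182, 0.65, 0.227] pointing down, gripper open.
Joint ranges: [-3.07, 3.07], [-1.43, 2.12], [-1.02, 1.25], [-3.03, 1.67], [-3.05, -0], [-3.03, 3.03]. Speed limits (rad/s): [2.39, 2.39, 3.01, 3.14, 3.14, 3.14].

INTERFACE

Orientations are given as [roll, pitch, yaw] about the fixed x, y, z axes, in that order (R = Rz(yaw) Ry(pitch) Rx(roll)).
In Python, from station import arm, grab_frame gives the robot as it stands.
- The arm moves only by the tool jog_arm, never from a script. Its argument "deltas" is a list that holds one entry, the list of rows, each a list of 4 numbers: the shift along the tool's x, y, z in units of 60 mm (1.0 is 60 mm), then the turn about the tool's z in units of 5 degrees (1.0 is 5 degrees). A call has 1 to 8 rows; each row is the pose to reach, as a shift and turn from the pose commanded when the call began, along the tool's axes at that moment; what a row does not reach only later rows make up. A row lasts 1/8 s, in which the tool goes at most 62.5 mm and 10.7 degrees, less where a joint would pass 70% of its speed; a pose out of reach is approached as far as the arm can. A call with a gripper value outside its range is refused whole. "grip" is the finger opening in mm, from 0 to 87.6, set as the call begins (left out, the last holds). The fingers move at their own pace and stop on an object; "squeeze" is the grip in N (left out, the last holds). Time passes only in rows, so rows that repeat a pose let the fingers close. It gives the time, the measured TCP pose, the force, the opening and the grip force at its end, in the units of the state.
- arm.get_state(): the state, without advancing time (a new reading comes with each control period).
- grab_frame(name): name is "scene" or "side" or "wrist"; returns a dict with "img" (420x560x3 uint8, red, green, blue), "vfov" (degrees; the focal length in pixels is half the picture's height over the tangent of half this angle, whatever the lens; pixels are square), "cx", "cy" (the principal point, pixels), "dist_coeffs" ([k1, k2, p1, p2, k3] as OpenCV has them; the pictures are not rectified), "xyz" and "rotation" of the camera in the world. Camera axes: x right, y down, z forward; pixel columns grow to the right and rows downward; lengths in m; the calibration is good to about 2 mm. A picture is of the moment at which its call begins. There is no depth.
- arm.job_done(): hands the job in; it is judged then, once.
The state is a dict: "t": time; "q": joint angles; "qd": joint speeds; "joint_efforts": joint torques, N m; "eef_pos": TCP position; "ee_rot": TCP orientation; "force": force on the tool from outside, world axes, zero at the start; "moment": the same for the moment, N m; "width": finger opening in m; "gripper_force": force on a finger pad.
Only numpy, scipy, OpenCV 4.12 (cv2) and the standard library are available. Lean on these libraries where they do the work, as an engineer would, in place of code of your own. Each camera call takes 0.05 s, during which the arm holds its last target. There are 200 camera calls.

TASK

Take the pin punch from its wooden stand and put its pin into the small round recess in the battery slide of the bench power pack; press the release button at the bottom gently and, keeping it down with the pin, push the slide all the way out to its stop. Then put the punch back upright in its stand, pin down and fully home, and let go. Never lean hard on the power pack with the punch (20 N at most), and leave the flashlight, dish, spray bottle and jar where they are.

Things in the scene. Friction and masses are not known exactly. Their poses are not given: they have to be found in the camera images.
- unit: Bench power pack, fixed to the bench: a box 150 (x) x 84 (y) x 55 (z) mm, black base and grey rails, with the dark battery slide in its open-topped channel. Origin: centre of its underside; z up; the slide comes out along its +x. The punch may press on pack, slide or button with at most 20 N
- slide: Battery slide, 116 x 45 mm top, held in the pack's channel, axes as the pack's; origin under its middle, at x = 14 mm in the pack's frame when latched, 62 mm at its hard stop (48 mm out). Free with the button 3.5 mm down (hard stop 6 mm, 9 N); let up on the way, it catches again within 9 mm; last catch at 44 mm. Greased: 1 to 4 N pushes it once free; it stays where left
- recess (a point): Centre of the mouth of the vertical round recess, 9 mm wide, in the slide's top face; moves with the slide, axes as slide; 50 mm above the pack's underside, 5 mm below the grey rails' tops. At its bottom is the release button, 8 mm wide: its face lies anywhere from 6 to 19 mm below the mouth (differs from pack to pack, not measured: find it by feel). It gives at 3 N and stiffens 1 N per mm
- punch: Pin punch, steel, 98 mm long, 90 g: a pin 6 mm thick and 38 mm long below a square handle 14 x 14 x 60 mm. Origin at the pin's tip, z along the tool towards the handle, x and y square to the handle's flats. It starts upright in the stand, the handle's shoulder resting on the stand's top
- punch_tip (a point): The tip of the punch's pin (same point as the origin of punch)
- stand: Wooden stand fixed to the bench, block 64 x 64 x 50 mm high, origin at the centre of its underside, with one vertical hole in the middle of its top
- stand_hole0 (a point): Centre of the mouth of the stand's hole: 9 mm wide, 45 mm deep, level with the stand's top. With the punch home its tip is 38 mm below this point
- flashlight: Black flashlight standing on its head, 34 mm wide at the foot, 105 mm tall; origin at the centre of its underside. Leave alone
- dish: Steel parts dish, 84 mm wide, 22 mm high; origin at the centre of its underside. Leave alone
- spray: Bottle 52 mm wide, 150 mm tall; origin at the centre of its underside. Leave alone
- jar: White jar with a black lid, 68 mm wide, 75 mm tall; origin at the centre of its underside. Leave alone
Mind the look-alikes: they are no part of the job. Several things look just like the stand: the one meant starts farthest from the robot's base. Of the things that look like the slide, the larger one is meant.

How it is judged:
On the way, in this order (a step that is already met when the one before it is completed fails the run):
1. the pin is in the recess of the still closed slide (z of punch_tip in the frame of recess below -0.008 m and horizontal distance between punch_tip and recess below 0.006 m and x of slide in the frame of unit below 0.017 m), for 0.1 s.
2. the slide is out (over 45 mm) with the pin still in its recess (x of slide in the frame of unit above 0.059 m and z of punch_tip in the frame of recess below -0.008 m and horizontal distance between punch_tip and recess below 0.006 m), for 0.1 s.
At the end, for the whole second after the job is handed in: The slide is out by more than 45 mm (of 48), and the punch is at rest in the stand: tip more than 33 mm below the hole's mouth (38 is home) and within 6 mm of its axis, upright (pin down) within 0.12 rad (x of slide in the frame of unit above 0.059 m and horizontal distance between punch_tip and stand_hole0 below 0.006 m and z of punch_tip in the frame of stand_hole0 below -0.033 m and angle between punch's own z axis and vertical below 0.12 rad and linear speed of punch below 0.02 m/s); the robot touches nothing.
It fails at once if the punch presses on the power pack or its slide with more than 20 N (contact force between punch and unit above 20 N or contact force between punch and slide above 20 N).
It fails at once if a bystander (flashlight, dish, spray bottle, jar) is moved by more than 20 mm (distance of any of flashlight, dish, spray, jar from where it was at the start of the episode above 0.02 m).
It also fails if it takes over 54 s, if anything falls off the work surface, if the arm or the gripper's body presses on something with over 40 N, if the wrist force passes 120 N, or if a joint passes its speed limit or range.

## Working session

There is one attempt and no reset: what is moved stays moved. The work goes in short steps, Python scripts to look and compute and a tool call to move; the robot and the scene stay as the last step left them, time stands still between calls to the robot, and variables do not carry over. Pictures are saved under pics/ and viewed, at most 10 in all, crops included, and the job is handed in when it is done.

Besides the shell and the picture viewer there is one more tool, called as a command line: name --argument value ..., lists and objects as JSON in quotes. jog_arm: Moves the arm, as the interface text tells. Its arguments: {"type":"object","properties":{"deltas":{"type":"array"},"grip":{"type":"number"},"squeeze":{"type":"number"}},"required":["deltas"]}

```bash
mkdir -p pics; cat > h.py <<'E'
import numpy as np, cv2, json
from station import arm, grab_frame
def snap(name, tag):
    f=grab_frame(name); cv2.imwrite(f'pics/{tag}.png', cv2.cvtColor(f['img'],cv2.COLOR_RGB2BGR))
    d={k:(np.asarray(v).tolist()) for k,v in f.items() if k!='img'}; json.dump(d,open(f'pics/{tag}.json','w')); return f
def cam(tag):
    d=json.load(open(f'pics/{tag}.json')); f=210/np.tan(np.radians(d['vfov'])/2)
    R=np.array(d['rotation'],float)
    if R.shape!=(3,3):
        from scipy.spatial.transform import Rotation as Ro
        R=Ro.from_euler('xyz',R).as_matrix()
    return np.array([[f,0,d['cx']],[0,f,d['cy']],[0,0,1]]),np.array(d['dist_coeffs']),np.array(d['xyz']),R
def ray(tag,px):
    K,D,o,R=cam(tag); p=cv2.undistortPoints(np.array([[px]],float),K,D)[0,0]
    v=R@np.array([p[0],p[1],1]); return o,v/np.linalg.norm(v)
def at_z(tag,px,z):
    o,v=ray(tag,px); return o+v*(z-o[2])/v[2]
def tri(*obs):
    A=0;b=0;L=[]
    for t,p in obs:
        o,v=ray(t,p); M=np.eye(3)-np.outer(v,v); A=A+M; b=b+M@o; L.append((o,M))
    x=np.linalg.solve(A,b); return x,[float(np.linalg.norm(M@(x-o))) for o,M in L]
def proj(tag,X):
    K,D,o,R=cam(tag); return cv2.projectPoints((R.T@(np.atleast_2d(X)-o).T).T,np.zeros(3),np.zeros(3),K,D)[0][:,0]
def crop(tag,x,y,w,h,s,out):
    im=cv2.imread(f'pics/{tag}.png')[y:y+h,x:x+w]; cv2.imwrite(f'pics/{out}.png',cv2.resize(im,None,fx=s,fy=s,interpolation=cv2.INTER_CUBIC))
E
python3 - <<'E'
from h import *
for n in ['scene','side','wrist']:
    f=snap(n,n+'0'); print(n,f['vfov'],f['xyz'],f['rotation'],f['dist_coeffs'])
a=cv2.imread('pics/scene0.png');b=cv2.imread('pics/side0.png');c=cv2.imread('pics/wrist0.png')
cv2.imwrite('pics/m.png',cv2.resize(np.vstack([np.hstack([a,b])]),(800,300)))
print(arm.get_state())
E
```

```text
scene 44.46950275550306 [ 1.08790394 -0.85887868  0.74592242] [-2.15642848 -0.01783316  0.54635947] [0.05934734 0.         0.         0.         0.        ]
side 49.730415352792505 [ 0.19729953 -0.62616222  0.98030311] [-2.45987478 -0.00455104 -0.5173235 ] [-0.08762533  0.          0.          0.          0.        ]
wrist 64.05795486651823 [0.25503958 0.62984442 0.38335685] [ 2.85954242e+00  7.35881933e-04 -1.84445660e+00] [-0.03140835  0.          0.          0.          0.        ]
{'t': 0.15, 'q': array([ 1.58609412e+00,  3.59203570e-01,  1.12742941e-02, -2.50661989e-04,
       -1.22410841e+00, -2.88072080e-01]), 'qd': array([ 3.64707108e-04, -1.43990514e-03,  3.07972688e-03, -9.68704059e-07,
        5.63275447e-04, -2.89650967e-04]), 'joint_efforts': array([ 1.10442154e-04, -5.83271635e+01,  2.93288487e+01,  7.00121909e+00,
        8.78696475e-03, -9.99231520e-05]), 'eef_pos': array([0.18179398, 0.64967241, 0.22585295]), 'ee_rot': array([ 3.14033549e+00, -1.26746642e-04, -2.72859528e-01]), 'force': array([ 0.09019461,  0.70951913, -1.35334493]), 'moment': array([-0.03350937, -0.05184614,  0.01467602]), 'gripper_force': 0.0, 'width': 0.08740701545452167}
```

View pics/scene0.png

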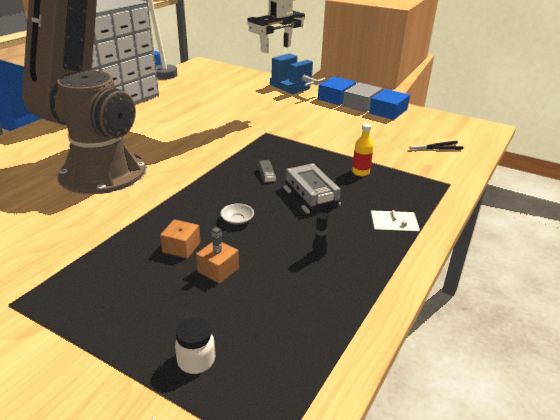

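View pics/side0.png

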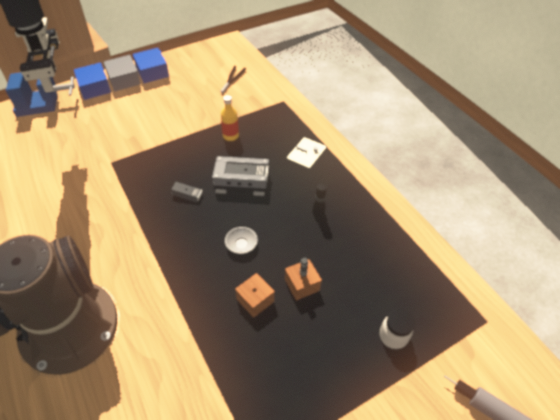

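The scene and side pictures show these candidates:
- Stands: an orange block with the punch at scene (217,258) / side (303,279), and an empty one at scene (181,239) / side (255,294).
- Slides: the pack at scene (313,187) / side (241,172), and a small grey look-alike at scene (267,171) / side (187,191).

The punch's block and the pack fit the description. I'll check them in an enlarged crop.

```bash
python3 - <<'E'
from h import *
crop('scene0',150,150,200,140,4,'c1')
crop('side0',200,145,130,165,3.6,'c2')
for t,p in [('scene0',(217,285-8)),('side0',(303,290))]: print(at_z(t,p,0))
for t,p in [('scene0',(181,245)),('side0',(255,300))]: print(at_z(t,p,.03))
E
```

```text
[ 0.55175004 -0.19466198  0.        ]
[ 0.53459275 -0.18667981  0.        ]
[ 0.44036123 -0.17773437  0.03      ]
[ 0.4125015 -0.1673688  0.03     ]
```

View pics/c1.png

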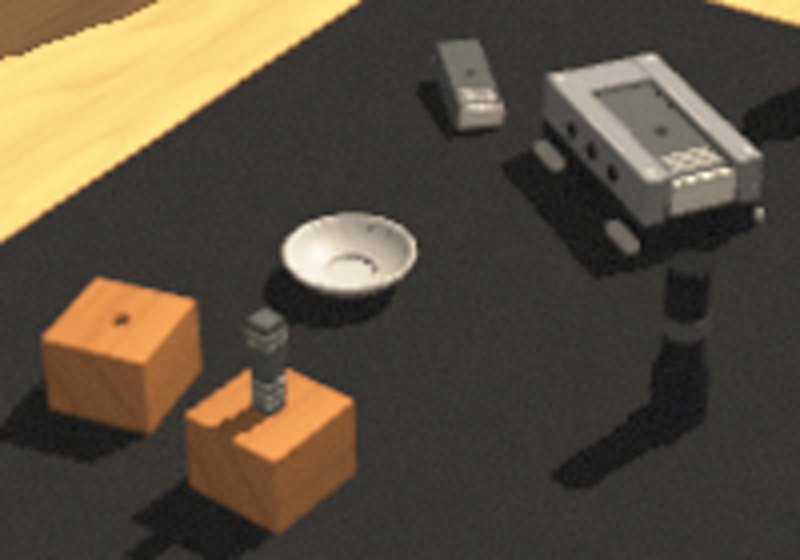

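View pics/c2.png

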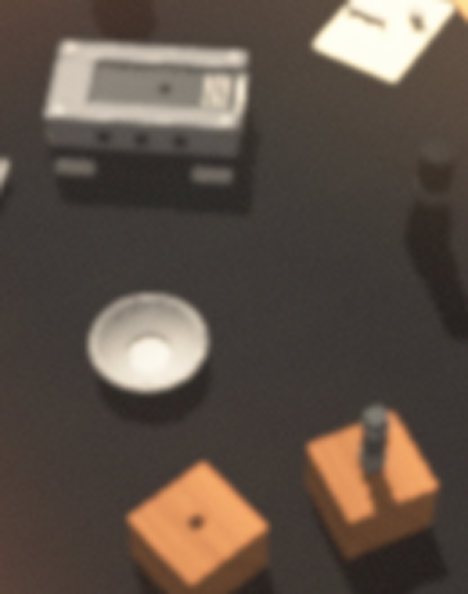

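The crops confirm it. The punch is in the near orange block, with its handle top at c1 (267,316) and c2 (375,409). The recess is at c1 (660,131) and c2 (165,89), and the slide's ribbed end faces away from the robot, at the pack's +x end.

```bash
python3 - <<'E'
from h import *
S=lambda x,y:('scene0',(150+x/4-.4,150+y/4-.4)); D=lambda x,y:('side0',(200+x/3.6-.35,145+y/3.6-.35))
def T(n,a,b): print(n,*[np.round(v,4) for v in tri(S(*a),D(*b))])
T('recess',(660,131),(165,89))
T('punchtop',(267,317),(375,410))
# stand corners
T('s1',(187,418),(306,450)); T('s2',(275,462),(350,524)); T('s3',(355,403),(438,488)); T('s4',(255,365),(392,408))
T('standcentre',(269,411),(371,467))
T('flash',(690,262),(436,155)); T('dish',(349,255),(149,345))
a=at_z(*D(48,118),.055);b=at_z(*D(243,125),.055);print(a,b,np.degrees(np.arctan2(*(b-a)[1::-1])))
a=at_z(*D(62,42),.055);b=at_z(*D(247,52),.055);print(a,b,np.degrees(np.arctan2(*(b-a)[1::-1])))
a=at_z(*S(652,222),.055);b=at_z(*S(545,100),.055);print(a,b,np.degrees(np.arctan2(*(a-b)[1::-1])))
E
```

```text
recess [0.58   0.2022 0.0503] [0.001 0.001]
punchtop [ 0.5399 -0.1704  0.1113] [0.0021 0.0021]
s1 [ 0.4982 -0.1652  0.0446] [0.0258 0.0258]
s2 [ 0.5273 -0.1685 -0.0042] [0.0091 0.0091]
s3 [ 0.5806 -0.1867  0.0586] [0.0255 0.0255]
s4 [ 0.5487 -0.1805  0.1   ] [0.0132 0.0132]
standcentre [ 0.539  -0.1734  0.0491] [0.0009 0.0009]
flash [0.6993 0.0008 0.1042] [0.0007 0.0007]
dish [0.4645 0.007  0.0197] [0.0005 0.0005]
[0.48479513 0.21614782 0.055     ] [0.61350693 0.13484068 0.055     ] -32.28057127992166
[0.53030322 0.28791008 0.055     ] [0.65555559 0.20376592 0.055     ] -33.89308245239829
[0.63011744 0.09401802 0.055     ] [0.49963593 0.18724129 0.055     ] -35.54412903579657
```

jog_arm --deltas '[[[1.0,0.64,0,0],[2.0,1.29,0,0],[2.8,1.8,0,0],[3.7,2.4,0,0],[4.6,2.96,0,0],[5.5,3.5,0,0],[6.4,4.1,0,0],[7.3,4.7,0,0]]]'

```text
t: 1.15
eef_pos: [0.515, 0.2746, 0.2266]
ee_rot: [-3.141, -0.0, -0.273]
force: [0.6, 1.2, -0.3]
width: 0.0876
gripper_force: 0.0
```

jog_arm --deltas '[[[0.6,0.4,0,0],[0.9,0.6,0,0],[0.9,0.6,0,0],[0.9,0.6,0,0]]]'

```text
t: 1.65
eef_pos: [0.556, 0.2273, 0.2263]
ee_rot: [3.141, 0.0, -0.273]
force: [0.1, 0.7, -0.2]
width: 0.0877
gripper_force: 0.0
```

```bash
python3 - <<'E'
from h import *
snap('wrist','w1'); print(arm.get_state()['eef_pos'],arm.get_state()['ee_rot'], proj('w1',[[.58,.2022,.05]]))
im=cv2.imread('pics/w1.png'); cv2.imwrite('pics/w1b.png',cv2.resize(im,(800,600),interpolation=cv2.INTER_CUBIC))
E
```

```text
[0.55581139 0.22763749 0.22647931] [ 3.14156123e+00  2.29423021e-04 -2.72224248e-01] [[299.06159304 165.37863142]]
```

View pics/w1b.png

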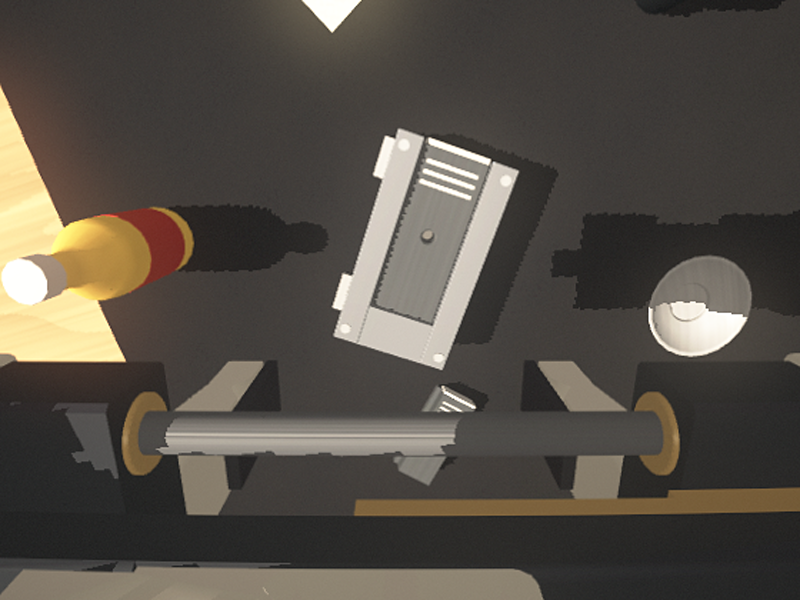

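The wrist view shows the recess at (427,236), which is (298.7,165.0) at native scale. The two-view estimate projects to (299.1,165.4), so they agree. The rail-top corners are at (396,129), (520,170), (443,369) and (334,336).

```bash
python3 - <<'E'
from h import *
P=[at_z('w1',(x*.7-.15,y*.7-.15),.055) for x,y in [(398,129),(520,170),(443,369),(334,336)]]
for p in P: print(p)
f=lambda a,b:np.degrees(np.arctan2(*(b-a)[1::-1]))
print(f(P[3],P[0]),f(P[2],P[1]),f(P[0],P[1])+90,f(P[3],P[2])+90, np.linalg.norm(P[0]-P[3]),np.linalg.norm(P[2]-P[1]))
print(at_z('w1',(427*.7-.15,236*.7-.15),.05))
E
```

```text
[0.65322566 0.20280167 0.055     ]
[0.60684979 0.13195656 0.055     ]
[0.48255049 0.21623058 0.055     ]
[0.52912657 0.28621784 0.055     ]
-33.90796265841163 -34.136984440463685 -33.20913245914947 -33.643517019820365 0.14952873368557412 0.15017465843136335
[0.58039936 0.20241478 0.05      ]
```

jog_arm --deltas '[[[0.5,0.9,0,0],[0.85,1.8,0,0],[0.9,2.7,0,0],[0.9,3.6,0,0],[0.9,4.5,0,0],[0.9,5.4,0,0],[0.9,6.0,0,0],[0.9,6.1,0,0]]]'

```text
t: 2.7
eef_pos: [0.509, -0.1407, 0.2269]
ee_rot: [-3.141, -0.0, -0.274]
force: [-0.4, 0.0, -0.2]
width: 0.0878
gripper_force: 0.0
```

```bash
python3 - <<'E'
from h import *
snap('wrist','w2'); s=arm.get_state();print(s['eef_pos'],s['ee_rot'], proj('w2',[[.54,-.172,.11]]))
u,v=proj('w2',[[.54,-.172,.08]])[0].astype(int); x=max(0,min(360,u-100)); y=max(0,min(270,v-75));print(x,y)
crop('w2',x,y,200,150,4,'w2b')
E
```

```text
[ 0.50926271 -0.14040912  0.22682102] [-3.14145715e+00 -3.77799048e-04 -2.73351157e-01] [[307.99858749 165.30098951]]
205 85
```

View pics/w2b.png

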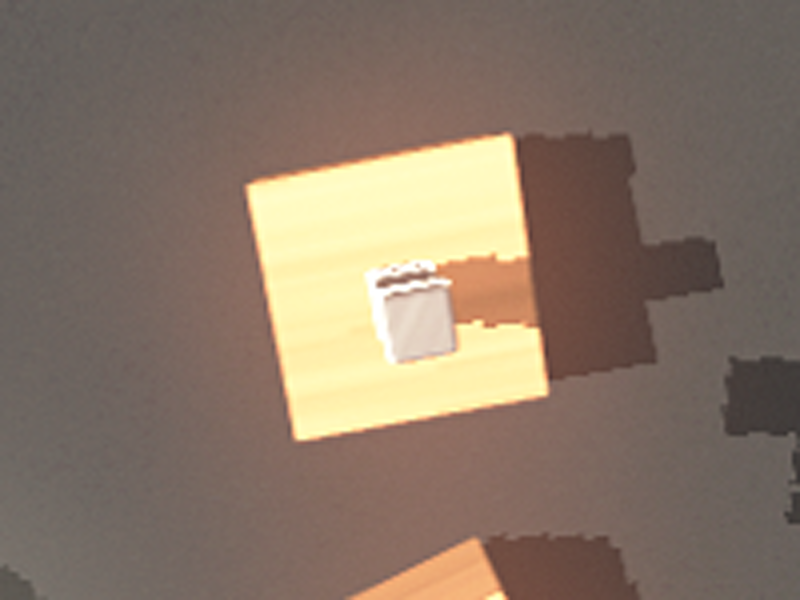

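This crop shows the punch's block from above, with top corners at (247,184), (514,133), (548,395) and (297,440). The handle's top face runs from (386,299) and (450,289) to (456,351) and (393,362).

```bash
python3 - <<'E'
from h import *
c=lambda x,y:(205+x/4-.4,85+y/4-.4)
f=lambda a,b:np.degrees(np.arctan2(*(b-a)[1::-1]))
def q(pts,z):
    P=[at_z('w2',c(*p),z) for p in pts]; print('centre',np.mean(P,0),'edges',f(P[0],P[1]),f(P[3],P[2]),f(P[3],P[0]),f(P[2],P[1]),[np.linalg.norm(P[i]-P[i-1]) for i in range(4)])
q([(247,184),(514,133),(548,395),(297,440)],.05)
q([(386,299),(450,289),(456,351),(393,362)],.11)
S=lambda x,y:('scene0',(150+x/4-.4,150+y/4-.4)); D=lambda x,y:('side0',(200+x/3.6-.35,145+y/3.6-.35))
print(tri(S(267,317),D(375,410),('w2',c(421,325))))
E
```

```text
centre [ 0.53914606 -0.17351137  0.05      ] edges -95.14997865157054 -95.28482454187343 -4.985579016272663 -5.697646903528971 [np.float64(0.06465275076421487), np.float64(0.06532960691611606), np.float64(0.06480730455484066), np.float64(0.06452481818005777)]
centre [ 0.53905493 -0.17337108  0.11      ] edges -96.80435030844214 -95.6639056141175 -8.40557982651712 -8.484003997534305 [np.float64(0.013014087744862483), np.float64(0.013115572304779331), np.float64(0.012753594639668213), np.float64(0.013107998373898717)]
(array([ 0.53985974, -0.17200084,  0.1125561 ]), [0.001800479514608927, 0.002688223373777629, 0.0012609177993351077])
```

jog_arm --deltas '[[[0.4,0.25,0,-1],[0.63,0.39,0,-1.7],[0.63,0.39,0.6,-1.7],[0.63,0.39,1.2,-1.7],[0.63,0.39,1.8,-1.7],[0.63,0.39,2.3,-1.7],[0.63,0.39,2.58,-1.7],[0.63,0.39,2.58,-1.7]]]'

```text
t: 3.75
eef_pos: [0.5394, -0.1712, 0.0705]
ee_rot: [3.141, 0.003, -0.123]
force: [-0.3, 0.2, 0.3]
width: 0.0877
gripper_force: 0.0
```

jog_arm --deltas '[[[0,0,0,0],[0,0,0,0],[0,0,0,0],[0,0,0,0],[0,0,0,0],[0,0,0,0],[0,0,0,0],[0,0,0,0]]]' --grip 0 --squeeze 35

```text
t: 4.75
eef_pos: [0.5398, -0.1727, 0.0717]
ee_rot: [3.142, 0.0, -0.124]
force: [0.5, -0.2, -0.2]
width: 0.0138
gripper_force: 35.0
```

jog_arm --deltas '[[[0,0,-0.3,0],[0,0,-0.9,0],[0,0,-1.5,0],[0,-0.6,-1.5,-1.5],[0,-1.5,-1.5,-3.5],[0,-2.4,-1.5,-5.5],[-0.1,-3.3,-1.5,-7.5],[-0.1,-4.2,-1.5,-9.5]]]' --squeeze 60

```text
t: 5.75
eef_pos: [0.5647, 0.0799, 0.1618]
ee_rot: [-3.141, 0.0, 0.71]
force: [2.5, -0.6, -0.4]
width: 0.0136
gripper_force: 60.0
```

jog_arm --deltas '[[[0.6,-0.55,0,-1.5],[1.2,-1.1,0,-3.1],[1.54,-1.41,0,-3.1],[1.54,-1.41,0.4,-3.1],[1.54,-1.41,0.6,-3.1],[1.54,-1.41,0.6,-3.1],[1.54,-1.41,0.6,-3.1]]]'

```text
t: 6.62
eef_pos: [0.5812, 0.2021, 0.1265]
ee_rot: [3.141, -0.001, 0.974]
force: [-0.3, -0.3, -0.2]
width: 0.0137
gripper_force: 60.0
```

```bash
python3 - <<'E'
from h import *
s=arm.get_state(); print(s['eef_pos'],s['ee_rot'],s['force'],s['q'])
snap('scene','s3');snap('side','d3'); p=s['eef_pos']; tip=p-[0,0,.0597]
for t in ('s3','d3'): print(t,proj(t,[tip,[.5803,.2023,.05]]))
crop('s3',270,135,100,75,4,'a');crop('d3',200,120,100,75,4,'b')
cv2.imwrite('pics/ab.png',np.hstack([cv2.imread('pics/a.png'),cv2.imread('pics/b.png')]))
E
```

```text
[0.58119783 0.20208769 0.12649651] [ 3.14106127e+00 -6.35663460e-04  9.74140886e-01] [-0.32094765 -0.2690204  -0.16950362] [ 6.51812742e-01  3.41217836e-01 -2.57394805e-01  3.66546950e-04
 -9.71412461e-01  1.89291764e+00]
s3 [[315.60915254 176.80362033]
 [314.95372037 182.16801893]]
d3 [[245.61776024 165.5125132 ]
 [245.55827032 169.73315129]]
```

View pics/ab.png

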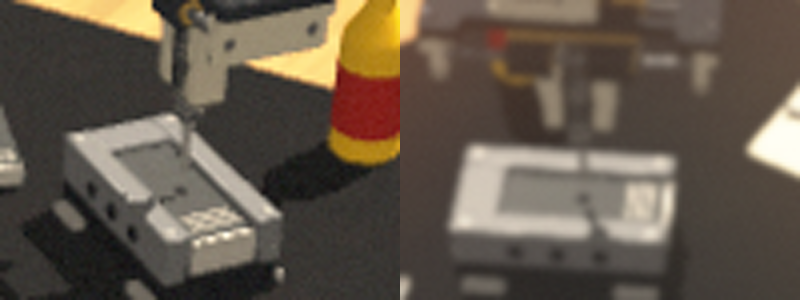

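The pin hangs over the recess: the pin is at left-panel (184,150) and right-panel (583,165), with the recess at (180,190) and (583,198). Both match the projections, so I'll descend carefully.

jog_arm --deltas '[[[0,-0.015,0.1,0],[0,-0.015,0.2,0],[0,-0.015,0.27,0],[0,-0.015,0.27,0],[0,-0.015,0.27,0]]]'

```text
t: 7.35
eef_pos: [0.5801, 0.203, 0.1096]
ee_rot: [3.141, 0.0, 0.975]
force: [-0.3, -1.2, -0.8]
width: 0.0134
gripper_force: 60.0
```

jog_arm --deltas '[[[0,0,0.015,0],[0,0,0.03,0],[0,0,0.03,0],[0,0,0.03,0]]]'

```text
t: 7.85
eef_pos: [0.58, 0.203, 0.1078]
ee_rot: [3.142, -0.0, 0.975]
force: [-1.0, 0.2, -0.9]
width: 0.0135
gripper_force: 60.0
```

jog_arm --deltas '[[[0,0,0.015,0],[0,0,0.03,0],[0,0,0.03,0]]]'

```text
t: 8.22
eef_pos: [0.5799, 0.2029, 0.1058]
ee_rot: [-3.142, 0.0, 0.975]
force: [0.1, 0.3, -0.8]
width: 0.0135
gripper_force: 60.0
```

jog_arm --deltas '[[[0,0,0.015,0],[0,0,0.03,0],[0,0,0.03,0]]]'

```text
t: 8.6
eef_pos: [0.5799, 0.2029, 0.1041]
ee_rot: [-3.142, 0.0, 0.975]
force: [0.8, -0.2, -0.5]
width: 0.0135
gripper_force: 60.0
```

jog_arm --deltas '[[[0,0,0.015,0],[0,0,0.025,0],[0,0,0.025,0]]]'

```text
t: 8.98
eef_pos: [0.5799, 0.2029, 0.1026]
ee_rot: [-3.142, 0.0, 0.975]
force: [0.3, 0.1, 0.0]
width: 0.0139
gripper_force: 60.0
```

jog_arm --deltas '[[[0,0,0.015,0],[0,0,0.025,0],[0,0,0.025,0]]]'

```text
t: 9.35
eef_pos: [0.5799, 0.2029, 0.1011]
ee_rot: [-3.142, 0.0, 0.975]
force: [0.3, 0.4, -1.7]
width: 0.0137
gripper_force: 60.0
```

jog_arm --deltas '[[[0,0,0.015,0],[0,0,0.025,0],[0,0,0.025,0]]]'

```text
t: 9.72
eef_pos: [0.5799, 0.2029, 0.0996]
ee_rot: [-3.142, 0.0, 0.975]
force: [-0.3, -0.0, -0.3]
width: 0.0135
gripper_force: 60.0
```

jog_arm --deltas '[[[0,0,0.015,0],[0,0,0.025,0],[0,0,0.025,0]]]'

```text
t: 10.1
eef_pos: [0.58, 0.2029, 0.0981]
ee_rot: [-3.142, 0.0, 0.975]
force: [-0.1, -0.6, -1.5]
width: 0.0137
gripper_force: 60.0
```

Tip is about 11.6 mm deep and still free.

jog_arm --deltas '[[[0,0,0.015,0],[0,0,0.025,0],[0,0,0.025,0]]]'

```text
t: 10.48
eef_pos: [0.5799, 0.2029, 0.0966]
ee_rot: [-3.142, 0.0, 0.975]
force: [-1.1, -0.5, -1.0]
width: 0.0137
gripper_force: 60.0
```

jog_arm --deltas '[[[0,0,0.015,0],[0,0,0.025,0],[0,0,0.025,0]]]'

```text
t: 10.85
eef_pos: [0.5799, 0.2029, 0.0951]
ee_rot: [-3.142, 0.0, 0.975]
force: [-0.6, 0.5, -1.0]
width: 0.014
gripper_force: 60.0
```

jog_arm --deltas '[[[0,0,0.015,0],[0,0,0.025,0],[0,0,0.025,0]]]'

```text
t: 11.22
eef_pos: [0.5799, 0.2029, 0.0936]
ee_rot: [-3.142, 0.0, 0.975]
force: [-0.4, 0.8, -0.8]
width: 0.0138
gripper_force: 60.0
```

jog_arm --deltas '[[[0,0,0.015,0],[0,0,0.025,0],[0,0,0.025,0]]]'

```text
t: 11.6
eef_pos: [0.5799, 0.2029, 0.0921]
ee_rot: [-3.142, 0.0, 0.975]
force: [-0.2, 0.6, -1.3]
width: 0.014
gripper_force: 60.0
```

jog_arm --deltas '[[[0,0,0.015,0],[0,0,0.025,0],[0,0,0.025,0]]]'

```text
t: 11.98
eef_pos: [0.5801, 0.203, 0.0909]
ee_rot: [3.141, -0.0, 0.975]
force: [0.4, -0.3, 2.2]
width: 0.0134
gripper_force: 60.0
```

jog_arm --deltas '[[[0,0,0.02,0],[0,0,0.04,0],[0,0,0.05,0],[0,0,0.05,0]]]'

```text
t: 12.48
eef_pos: [0.5801, 0.203, 0.0879]
ee_rot: [3.141, -0.0, 0.975]
force: [-1.9, -0.7, 4.9]
width: 0.0136
gripper_force: 60.0
```

jog_arm --deltas '[[[0,0,0.01,0],[0,0,0.025,0],[0,0,0.025,0],[0,0,0.025,0]]]'

```text
t: 12.98
eef_pos: [0.5802, 0.2031, 0.0866]
ee_rot: [3.141, -0.0, 0.975]
force: [-1.1, -0.3, 6.5]
width: 0.0136
gripper_force: 60.0
```

jog_arm --deltas '[[[0,0.03,0,0],[0,0.06,0,0],[0,0.09,0,0],[0,0.12,0,0],[0,0.15,0,0]]]'

```text
t: 13.6
eef_pos: [0.5878, 0.1984, 0.0867]
ee_rot: [3.141, -0.001, 0.975]
force: [-1.6, 1.2, 6.0]
width: 0.0136
gripper_force: 60.0
```

jog_arm --deltas '[[[0,0.07,0,0],[0,0.14,0,0],[0,0.21,0,0],[0,0.28,0,0],[0,0.35,0,0],[0,0.42,0,0],[0,0.5,0,0],[0,0.5,0,0]]]'

```text
t: 14.6
eef_pos: [0.613, 0.1813, 0.0867]
ee_rot: [3.141, -0.001, 0.975]
force: [-0.3, -0.2, 5.9]
width: 0.0135
gripper_force: 60.0
```

jog_arm --deltas '[[[0,0.03,0,0],[0,0.06,0,0],[0,0.09,0,0],[0,0.12,0,0],[0,0.12,0,0]]]'

```text
t: 15.22
eef_pos: [0.6187, 0.1774, 0.0867]
ee_rot: [3.141, -0.001, 0.975]
force: [-1.6, 0.3, 6.1]
width: 0.0138
gripper_force: 60.0
```

jog_arm --deltas '[[[0,0.01,0,0],[0,0.02,0,0],[0,0.03,0,0],[0,0.03,0,0]]]'

```text
t: 15.72
eef_pos: [0.6201, 0.1765, 0.0867]
ee_rot: [3.141, -0.001, 0.975]
force: [-2.0, 1.2, 6.0]
width: 0.0136
gripper_force: 60.0
```

jog_arm --deltas '[[[0,0.01,0,0],[0,0.02,0,0],[0,0.02,0,0]]]'

```text
t: 16.1
eef_pos: [0.6207, 0.176, 0.0865]
ee_rot: [-3.141, -0.001, 0.975]
force: [-2.6, 2.8, 6.8]
width: 0.0138
gripper_force: 60.0
```

jog_arm --deltas '[[[0,0.01,0,0],[0,0.015,0,0],[0,0.015,0,0]]]'

```text
t: 16.48
eef_pos: [0.6213, 0.1755, 0.0865]
ee_rot: [-3.141, -0.001, 0.975]
force: [-3.4, 2.7, 6.1]
width: 0.0134
gripper_force: 60.0
```

jog_arm --deltas '[[[0,0.01,0,0],[0,0.01,0,0],[0,0.01,0,0]]]'

```text
t: 16.85
eef_pos: [0.6217, 0.1752, 0.0865]
ee_rot: [-3.141, -0.001, 0.975]
force: [-3.5, 2.1, 7.4]
width: 0.0138
gripper_force: 60.0
```

```bash
python3 - <<'E'
from h import *
snap('side','d4');snap('scene','s4')
c=np.array([.5680,.2093]);  u=np.array([.832,-.555]); w=np.array([.555,.832])
c=np.array([.5679,.2093])
# slide top end corners for 40,44,48 mm out
for t in('s4','d4'):
  for o in (.040,.044,.048):
    print(t,o,proj(t,[[*(c+u*(.072+o)+w*k),.05] for k in(-.0225,0,.0225)]).round(1).tolist())
crop('s4',290,150,80,80,5,'a');crop('d4',220,145,80,80,5,'b')
cv2.imwrite('pics/ab2.png',np.hstack([cv2.imread('pics/a.png'),cv2.imread('pics/b.png')]))
E
```

```text
s4 0.04 [[325.5, 202.6], [333.4, 200.7], [341.1, 198.7]]
s4 0.044 [[326.3, 203.4], [334.2, 201.5], [341.9, 199.5]]
s4 0.048 [[327.1, 204.2], [335.0, 202.3], [342.8, 200.3]]
d4 0.04 [[279.2, 177.6], [279.7, 171.8], [280.1, 166.2]]
d4 0.044 [[280.6, 177.6], [281.1, 171.9], [281.5, 166.3]]
d4 0.048 [[282.0, 177.7], [282.5, 172.0], [282.9, 166.4]]
```

View pics/ab2.png

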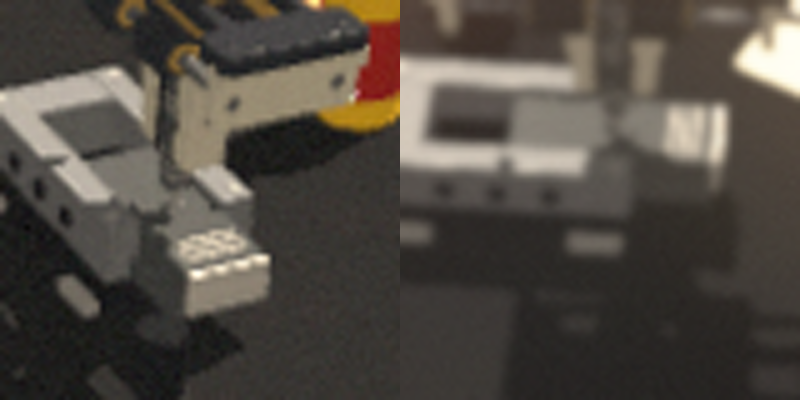

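The pictures show the slide well out, with its end corners at scene (343.6,201.2) and (327.6,205.0). Those are at or slightly past the 48 mm projections. One more small push should confirm the stop.

jog_arm --deltas '[[[0,0.01,0,0],[0,0.015,0,0],[0,0.015,0,0]]]'

```text
t: 17.32
eef_pos: [0.6219, 0.1749, 0.0863]
ee_rot: [-3.14, -0.0, 0.975]
force: [-6.4, 4.5, 7.8]
width: 0.0137
gripper_force: 60.0
```

jog_arm --deltas '[[[0,-0.035,0,0],[0,-0.035,0,0],[0,-0.035,-0.1,0],[0,-0.035,-0.3,0],[0,-0.035,-0.6,0],[0,-0.035,-1.0,0],[0,-0.035,-1.25,0],[0,-0.035,-1.25,0]]]'

```text
t: 18.32
eef_pos: [0.6216, 0.1756, 0.1629]
ee_rot: [3.14, -0.003, 0.975]
force: [-0.2, 0.2, -0.4]
width: 0.0139
gripper_force: 60.0
```

jog_arm --deltas '[[[-0.4,0.2,0,1],[-1.2,0.5,0,3],[-2.0,0.8,0,5],[-2.8,1.1,0,7],[-3.6,1.4,0,9],[-4.4,1.7,0,11],[-5.2,2.0,0,12.6],[-5.57,2.13,0,12.6]]]'

```text
t: 19.32
eef_pos: [0.5377, -0.1753, 0.1602]
ee_rot: [3.142, 0.002, -0.129]
force: [-0.8, 0.3, -1.0]
width: 0.0136
gripper_force: 60.0
```

jog_arm --deltas '[[[0,0,0,0],[0,0,0,0],[0,0,0,0]]]'

```text
t: 19.7
eef_pos: [0.5394, -0.1723, 0.1609]
ee_rot: [-3.142, 0.0, -0.123]
force: [-0.7, -0.5, -0.8]
width: 0.014
gripper_force: 60.0
```

```bash
python3 - <<'E'
from h import *
s=arm.get_state(); print(s['eef_pos'],s['ee_rot'],s['force'])
snap('scene','s5');snap('side','d5'); p=s['eef_pos']; tip=p-[0,0,.0597]
T={}
for t in ('s5','d5'):
    q=proj(t,[tip,tip+[0,0,.038],[.5391,-.1734,.05]]); print(t,q.tolist())
    x,y=int(q[0,0])-35,int(q[0,1])-45; print(x,y); crop(t,x,y,80,100,5,t+'c')
cv2.imwrite('pics/ab3.png',np.hstack([cv2.imread('pics/s5c.png'),cv2.imread('pics/d5c.png')]))
E
```

```text
[ 0.53941738 -0.17230479  0.16093127] [-3.14151196e+00  2.86356646e-04 -1.23351155e-01] [-0.71371741 -0.45558043 -0.79111003]
s5 [[216.5611539587166, 232.38581883135316], [215.73401879907792, 217.54009058499236], [217.19435729982254, 251.74093392585777]]
181 187
d5 [[303.91836580805096, 262.5020992640324], [304.8850609524794, 253.258998818274], [302.82626869370256, 274.54753261795565]]
268 217
```

View pics/ab3.png

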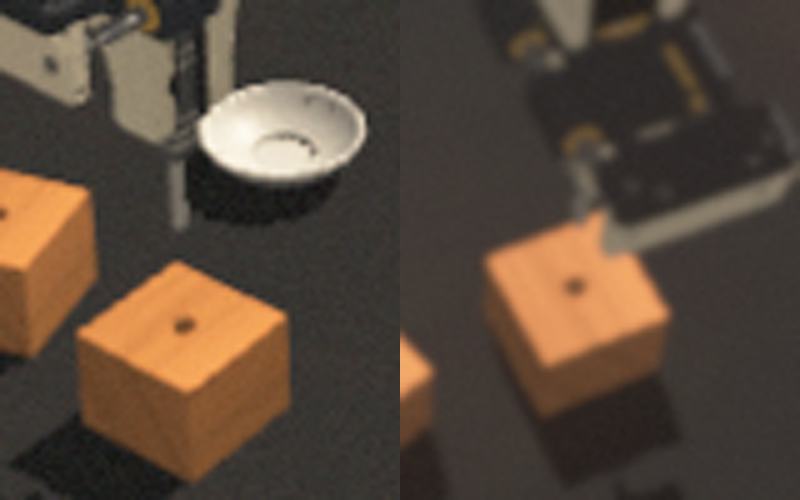

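The pin tip is at left-panel (180,226), as predicted, and the pin is straight. It sits over the hole at left (184,326) / right (575,287).

jog_arm --deltas '[[[0.008,0.006,0.2,0],[0.008,0.006,0.45,0],[0.008,0.006,0.65,0],[0.008,0.006,0.78,0],[0.008,0.006,0.78,0],[0.008,0.006,0.78,0]]]'

```text
t: 20.55
eef_pos: [0.5399, -0.1737, 0.1147]
ee_rot: [3.141, -0.0, -0.124]
force: [0.3, 0.7, -0.5]
width: 0.0136
gripper_force: 60.0
```

jog_arm --deltas '[[[0,0,0.03,0],[0,0,0.06,0],[0,0,0.09,0],[0,0,0.09,0]]]'

```text
t: 21.05
eef_pos: [0.5396, -0.1736, 0.1088]
ee_rot: [3.142, 0.0, -0.124]
force: [-0.6, -0.4, -1.0]
width: 0.014
gripper_force: 60.0
```

jog_arm --deltas '[[[0,-0.012,0.03,0],[0,-0.012,0.07,0],[0,-0.012,0.07,0]]]'

```text
t: 21.42
eef_pos: [0.5396, -0.1728, 0.1045]
ee_rot: [3.142, 0.0, -0.124]
force: [0.6, 0.4, -1.5]
width: 0.0136
gripper_force: 60.0
```

jog_arm --deltas '[[[0,0,0.07,0],[0,0,0.14,0],[0,0,0.21,0],[0,0,0.28,0],[0,0,0.35,0],[0,0,0.42,0],[0,0,0.48,0],[0,0,0.48,0]]]'

```text
t: 22.42
eef_pos: [0.5395, -0.1728, 0.0756]
ee_rot: [3.142, 0.001, -0.124]
force: [-0.3, -0.1, -0.2]
width: 0.0139
gripper_force: 60.0
```

In the hole, about 4 mm from home. I'll go down by feel.

jog_arm --deltas '[[[0,0,0.03,0],[0,0,0.045,0],[0,0,0.06,0],[0,0,0.06,0]]]'

```text
t: 22.92
eef_pos: [0.5397, -0.1728, 0.0723]
ee_rot: [3.142, 0.0, -0.124]
force: [0.7, -0.3, -0.6]
width: 0.0136
gripper_force: 60.0
```

jog_arm --deltas '[[[0,0,0,0],[0,0,0,0],[0,0,0,0],[0,0,0,0],[0,0,0,0],[0,0,0,0]]]' --grip 60

```text
t: 23.68
eef_pos: [0.5398, -0.1729, 0.0724]
ee_rot: [3.142, -0.0, -0.125]
force: [0.4, 0.1, -0.4]
width: 0.0597
gripper_force: 0.0
```

jog_arm --deltas '[[[0,0,-0.3,0],[0,0,-0.8,0],[0,0,-1.4,0],[0,0,-2.0,0],[0,0,-2.5,0],[0,0,-2.5,0],[0,0,-2.5,0],[0,0,-2.5,0]]]'

```text
t: 24.68
eef_pos: [0.5392, -0.1728, 0.2212]
ee_rot: [3.142, 0.002, -0.125]
force: [-0.9, -0.4, -0.0]
width: 0.0599
gripper_force: 0.0
```

```bash
python3 - <<'E'
from h import *
snap('scene','s6');snap('side','d6')
crop('s6',190,170,160,120,2.5,'a');crop('d6',200,140,160,165,2.5,'b')
a=cv2.imread('pics/a.png');b=cv2.imread('pics/b.png');a=cv2.copyMakeBorder(a,0,b.shape[0]-a.shape[0],0,0,0)
cv2.imwrite('pics/ab4.png',np.hstack([a,b]))
E
```

```text
(no output)
```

View pics/ab4.png

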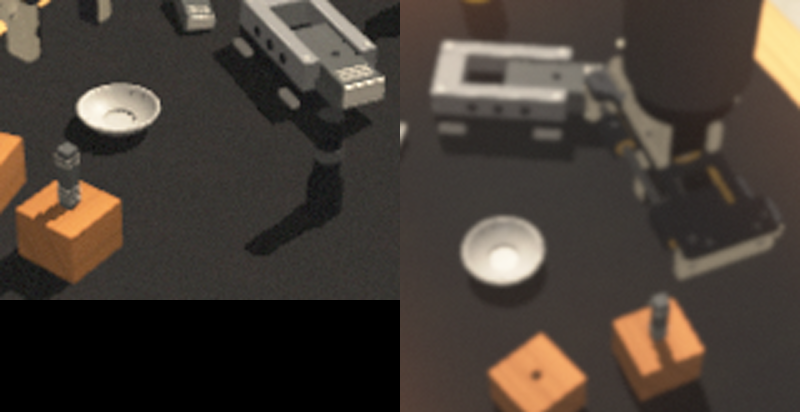

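The punch stands upright and home in its stand (left panel (67,175), right panel (659,315)), and the slide is out, with its end at left (362,82).

```bash
python3 -c "
from station import arm
print(arm.job_done())"
```

```text
the job is handed in; nothing more can be done
None
```

The slide is out at its stop, the punch is back upright and home in its stand with the gripper clear, and the job was handed in at about 25 s; no verdict was returned.

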